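# Put the fallen caddy back on its hook

### The arm

A 6-joint arm with a two-finger parallel gripper is mounted at the origin on a cart in front of the work surface, level with it; the furniture and walls round the work are solid. World frame = base frame: x ahead of the robot, y to its left, z up, the work surface at z = 0. Lengths are in m, angles in degrees, forces in N, time in s.
With the tool pointing down it reaches from about 0.3 to 0.875 m from the base axis. Payload 6.4 kg.
Tool frame: the origin (TCP) lies between the finger pads; the fingertips stand 19 mm ahead of it and the grasp point (between the pads) is the TCP; x points along the fingers, y is the direction in which the jaws open and shut, and the axes are right-handed (so a half turn about x gives the same grasp; the last joint's range is limited). The gripper opens to 88 mm and grips with 3 to 60 N. Pads are 18 mm wide; open, the fingers measure 123 mm over their backs; the gripper's body (75 mm by 187 mm) begins 45 mm behind the grasp point.
Start: joints at [-84.242, 10.359, 92.074, -0, 77.567, -11.82], TCP at [0.174, -0.548, 0.258] pointing down, gripper open.
Joint ranges: [-171.53, 171.53], [-51.25, 118.39], [17.06, 147.69], [-65.23, 245.23], [0, 150.52], [-178.68, 178.68]. Speed limits (degrees/s): [147.25, 147.25, 172.46, 180, 180, 180].

### API

Orientations are given as a 3x3 rotation matrix whose columns are the frame's x, y, z axes.
In Python, from plant import arm gives the robot as it stands. The module is installed in compiled form; this text tells all that it offers.
- The arm moves only by the shell command python3 -m creep 'ROWS' [FORCE]. ROWS is JSON, a list of rows, each an object with "angular": the turn, a rotation vector about the world's x, y, z in degrees, a list of three; "xyz": the shift along the world's x, y, z in cm, a list of three; "jaw": the opening in per cent of the stroke, from 0 (shut) to 100 (fully open). In form: [{"angular": [ax, ay, az], "xyz": [tx, ty, tz], "jaw": jaw}, ...]. A call has 1 to 10 rows; each row shifts and turns the pose as measured when the row begins; what a row does not reach is not made up. A row lasts 1/8 s, in which the tool goes at most 62.5 mm and 10.7 degrees, less where a joint would pass 70% of its speed; a pose out of reach is approached as far as the arm can. A call is refused whole if a number of a shift passes 6.25 or a number of a turn 10.7, either way. A call with a gripper value outside its range is refused whole. The fingers move at their own pace and stop on an object; FORCE is the grip in N (left out, the last holds). Time passes only in rows, so rows that do not move let the fingers close. It gives the time, the measured TCP pose, the force and the opening at its end, in the units of the state.
- arm.get_state(): the state, without advancing time (a new reading comes with each control period).
- arm.grab_frame(name): name is "side" or "top" or "wrist"; returns a dict with "color" (400x640x3 uint8, red, green, blue), "depth" (400x640 float32, m along the optical axis (not along the pixel's ray), 0 where there is no reading), "intrinsics" (3x3 intrinsics, pixels), "R" (3x3) and "t" (3): a world point X has camera coordinates R X + t; the wrist camera has in their place "T_tool_cam" (4x4, takes a point from camera to tool coordinates, whose origin is the TCP and whose axes are the tool frame's). Camera axes: x right, y down, z forward; pixel columns grow to the right and rows downward; lengths in m; the calibration is good to about 2 mm. A picture is of the moment at which its call begins: read the wrist's pose just before it.
- arm.finish_job(): hands the job in, once; it reports no verdict.
The state is a dict: "time": time; "q": joint angles; "dq": joint speeds; "effort": joint torques, N m; "position": TCP position; "ee_rot": TCP orientation; "contact_force": force on the tool from outside, world axes, zero at the start; "moment": the same for the moment, N m; "width": finger opening in m.
Only numpy, scipy, OpenCV 4.12 (cv2) and the standard library are available. Lean on these libraries where they do the work, as an engineer would, in place of code of your own. Each camera call takes 0.05 s, during which the arm holds its last target.

### The job

The empty blue caddy has fallen on its back. Stand it upright on its base on the bench and let go of it, so that it stands by itself; then hang it by its handle on the hook of the stand, about centred, so that it hangs there freely and at rest. Leave the sample bottle, the marker and the timer where they are.

Things in the scene. Friction and masses are not known exactly. Their poses are not given: they have to be found in the camera images.
- caddy_center (a point): Centre of the caddy's box, 40 mm above its underside. Open plastic box, 72 mm deep (x) by 62 mm wide (y) by 80 mm high (z, base to mouth), walls 4 mm; graspable across the 62 mm width. x points to the back face, z from base to mouth. Lying on its back, x points down and z level, roughly away from the robot.
- caddy_handle (a point): Middle of the handle's top strap, a flat bar 110 mm long (y), 8 mm thick (x), 22 mm high (z); axes as caddy_center, from which it lies at x +32, z +99 mm. Below it is the opening, 86 mm wide and 32 mm high: upper edge 11 mm, lower edge 43 mm below this point. Legs 12 mm wide close it at the ends.
- hook (a point): Point on top of the hook's bar, where the strap is to hang, 220 mm above the bench. The hook is a level round steel bar 10 mm thick with a turned-up tip that rises 12 mm above this point. x from tip to post, y across, z up. The post's face is 25 mm away towards +x, the tip's outer end 36 mm towards -x (roughly towards the robot).
- caddy: The caddy, 0.2 to 0.4 kg; origin at the centre of its underside, axes as caddy_center. A heavy black foot 14 mm thick puts the centre of mass low, about 25 mm above the underside and 4 mm to the back. The back (8 mm thick, x 28 to 36 mm) goes on above the mouth as a flat handle loop 110 mm wide, its top 150 mm above the underside.
- hook_stand: Fixed stand with the hook; origin on the bench under the post's front face, axes as hook. The post is 20 mm wide (cap 24 mm) and ends 247 mm above the bench, 27 mm above the hook point. The base plate is 10 mm thick, 100 mm wide (y), from x -85 to +35 mm. Between stand and caddy an open gap, some 25 mm wide, parts the two bench tops; small things can tip into it.
- sample_bottle: White sample bottle with black cap, 37 mm across, 81 mm high, standing; bystander. Origin at the centre of its underside.
- marker: Black marker lying on the bench, 133 mm long, 19 mm thick; bystander. Origin at the centre of its underside.
- timer: Round red and white kitchen-type timer, 62 mm across, 38 mm high; bystander. Origin at the centre of its underside.

How it is judged (in metres and radians):
On the way:
1. the caddy stands by itself upright on its base on the bench, let go of and at rest (angle between caddy's own z axis and vertical below 0.08 rad and height (world z) of caddy below 0.006 m and contact force between caddy and the arm below 0.1 N and contact force between caddy and the fingers below 0.1 N and linear speed of caddy below 0.02 m/s), for 0.2 s.
At the end, for the whole second after the job is handed in: The caddy hangs on the hook by its handle: the strap lies on the hook's bar between tip and post (strap middle 4 to 18 mm above the hook point and at most 22 mm to either side of it), the caddy's axis is within 0.42 rad of upright, the stand carries it, and it is released and at rest (z of caddy_handle in the frame of hook between 0.004 and 0.018 m and x of caddy_handle in the frame of hook between -0.032 and 0.03 m and y of caddy_handle in the frame of hook between -0.022 and 0.022 m and angle between caddy's own z axis and vertical below 0.42 rad and contact force between caddy and hook_stand above 1 N and linear speed of caddy below 0.03 m/s and angular speed of caddy below 0.3 rad/s); the robot touches nothing.
It fails at once if the sample bottle is knocked over or shifted more than 30 mm (distance of sample_bottle from where it was at the start of the episode above 0.03 m or angle between sample_bottle's own z axis and vertical above 0.5 rad).
It fails at once if the marker or the timer is shifted more than 30 mm (distance of any of marker, timer from where it was at the start of the episode above 0.03 m).
It also fails if it takes over 58 s, if anything falls off the work surface, if the arm or the gripper's body presses on something with over 40 N, if the wrist force passes 120 N, or if a joint passes its speed limit or range.

## Working session

There is one attempt and no reset: what is moved stays moved. The work goes in short steps, Python scripts to look and compute and a shell command to move; the robot and the scene stay as the last step left them, time stands still between calls to the robot, and variables do not carry over. Pictures are saved under pics/ and viewed, and the job is handed in when it is done.

```bash
mkdir -p pics; ls
cat > h.py <<'E'
from plant import arm
import numpy as np, cv2
def snap(n,fn):
    f=arm.grab_frame(n); cv2.imwrite('pics/'+fn,cv2.cvtColor(f['color'],cv2.COLOR_RGB2BGR)); return f
def cloud(f):
    K=f['intrinsics'];d=f['depth'];v,u=np.indices(d.shape)
    P=np.stack([(u-K[0,2])/K[0,0]*d,(v-K[1,2])/K[1,1]*d,d],-1)
    return (P-f['t'])@f['R']   # R^T (P-t)
E
python3 - <<'E'
from h import *
s=arm.get_state();print({k:np.round(v,3).tolist() for k,v in s.items()})
for n in ['side','top']:
    f=snap(n,n+'0.png');np.savez(n+'0.npz',**f);print(n,np.round(f['intrinsics'],1).tolist(),(-f['R'].T@f['t']).round(3))
E
```

```text
pics
{'time': 0.0, 'q': [-84.244, 10.401, 92.131, -0.002, 77.566, -11.82], 'dq': [0.071, 0.031, -0.079, 0.011, -0.071, 0.009], 'effort': [0.001, -43.387, -34.185, 0.07, 0.039, -0.0], 'position': [0.174, -0.548, 0.257], 'ee_rot': [[-0.0, 0.302, -0.953], [0.002, -0.953, -0.302], [-1.0, -0.002, -0.0]], 'contact_force': [-0.103, -0.904, -0.172], 'moment': [-0.036, -0.077, -0.033], 'width': 0.088}
side [[497.1, 0.0, 315.0], [0.0, 497.1, 204.1], [0.0, 0.0, 1.0]] [ 0.39  -1.195  0.841]
top [[520.6, 0.0, 324.5], [0.0, 520.6, 196.8], [0.0, 0.0, 1.0]] [ 0.401 -0.228  1.198]
```

View pics/side0.png

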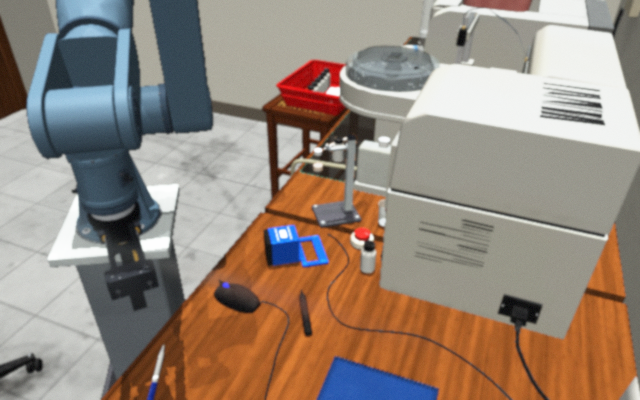

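View pics/top0.png

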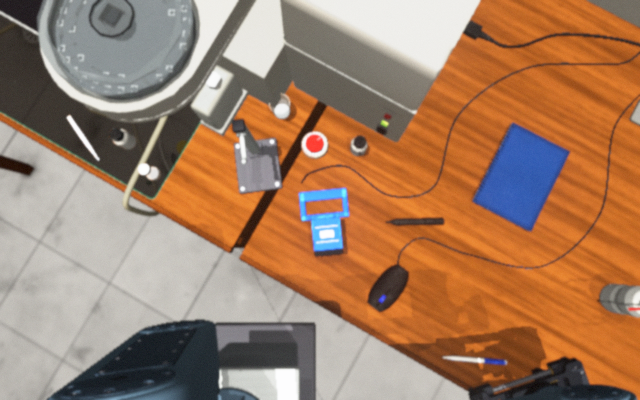

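The side view shows the caddy at (283,245) with its handle at (313,250), the stand at (345,210), the bottle at (368,258), the timer at (362,238) and the marker at (305,312). In the top view the caddy is at (327,235), its handle at (324,203), the stand at (257,163), the timer at (314,145), the bottle at (359,145) and the marker at (415,221).

Run:
```python
from h import *
f=dict(np.load('top0.npz'));P=cloud(f)
c=cv2.cvtColor(f['color'],cv2.COLOR_RGB2BGR)
cv2.imwrite('pics/tz.png',cv2.resize(c[100:270,200:460],None,fx=3,fy=3,interpolation=cv2.INTER_CUBIC))
g=dict(np.load('side0.npz'));c2=cv2.cvtColor(g['color'],cv2.COLOR_RGB2BGR)
cv2.imwrite('pics/sz.png',cv2.resize(c2[120:350,230:430],None,fx=2.6,fy=2.6,interpolation=cv2.INTER_CUBIC))
for (u,v) in [(324,192),(327,235),(303,202),(346,202),(314,145),(359,145),(415,221),(257,163),(240,127),(242,145),(250,150),(300,260),(390,285),(400,120),(380,60),(210,90),(130,70),(145,170),(280,105)]:
    print((u,v),P[v,u].round(3))
hsv=cv2.cvtColor(f['color'],cv2.COLOR_RGB2HSV)
m=cv2.inRange(hsv,(98,120,60),(118,255,255));m[:,380:]=0;m[:180]=0;m[270:]=0;m[:,:280]=0
pts=P[m>0];print(len(pts))
hi=pts[pts[:,2]>0.045];lo=pts[pts[:,2]<0.03]
for q in (hi,lo):
    r=cv2.minAreaRect(q[:,:2].astype(np.float32)*1000);print(r,np.median(q[:,2]),cv2.boxPoints(r).round(0).tolist())
```

```text
(324, 192) [ 0.545 -0.219  0.012]
(327, 235) [ 0.444 -0.225  0.07 ]
(303, 202) [ 0.522 -0.171  0.011]
(346, 202) [ 0.521 -0.27   0.009]
(314, 145) [ 0.65  -0.197  0.033]
(359, 145) [ 0.639 -0.297  0.08 ]
(415, 221) [ 0.476 -0.425  0.016]
(257, 163) [ 0.614 -0.065  0.009]
(240, 127) [ 0.64  -0.065  0.248]
(242, 145) [ 0.611 -0.065  0.222]
(250, 150) [ 0.633 -0.057  0.066]
(300, 260) [ 0.39  -0.163 -0.001]
(390, 285) [ 0.334 -0.363  0.034]
(400, 120) [ 0.662 -0.37   0.204]
(380, 60) [ 0.704 -0.312  0.411]
(210, 90) [0.734 0.008 0.179]
(130, 70) [0.704 0.094 0.378]
(145, 170) [0.587 0.168 0.085]
(280, 105) [ 0.743 -0.12   0.039]
1298
((441.21893310546875, -225.11502075195312), (80.43811798095703, 61.608150482177734), 5.548418045043945) 0.07231206485678578 [[398.0, -198.0], [404.0, -260.0], [484.0, -252.0], [478.0, -191.0]]
((487.34173583984375, -220.4842987060547), (125.18174743652344, 107.93988800048828), 5.014641761779785) 0.008185004320266046 [[420.0, -172.0], [430.0, -280.0], [554.0, -269.0], [545.0, -161.0]]
```

View pics/tz.png

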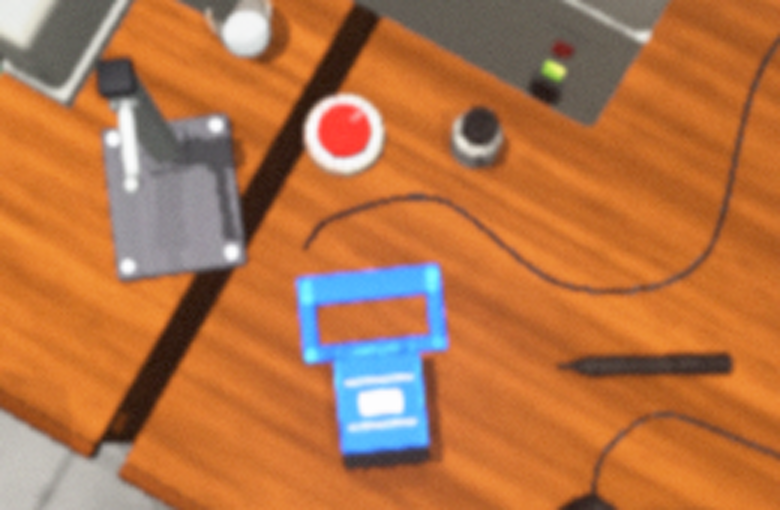

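View pics/sz.png

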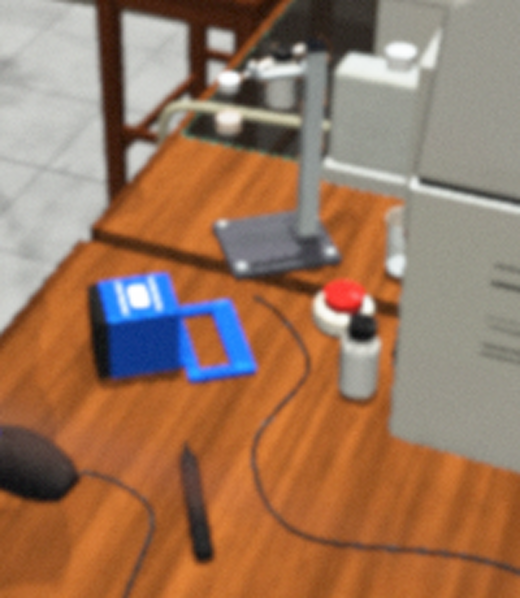

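Run:
```python
from h import *
f=dict(np.load('top0.npz'));P=cloud(f)
R=np.zeros(P.shape[:2],bool);R[110:200,225:290]=1
X=P[R]
b=X[(X[:,2]>0.195)&(X[:,2]<0.238)&(X[:,0]<.65)];print('bar',len(b));print(b[np.argsort(b[:,0])].round(3))
cap=X[X[:,2]>0.24];print('cap',len(cap),cap.mean(0),cap.min(0),cap.max(0))
# plate by colour on z=.01
K=f['intrinsics'];Rm=f['R'];t=f['t'];C=-Rm.T@t
def ray(u,v,z):
    d=Rm.T@np.array([(u-K[0,2])/K[0,0],(v-K[1,2])/K[1,1],1]);return C+d*(z-C[2])/d[2]
# plate studs (zoom coords)
for (a,b_) in [(113,138),(216,125),(232,251),(128,266)]:
    print('stud',ray(200+a/3,100+b_/3,.011).round(4))
for (a,b_) in [(123,100),(130,184)]: print('bar ends',ray(200+a/3,100+b_/3,.222).round(4))
# other obstacles
for z0,z1 in [(.02,.3)]:
    pass
```

```text
bar 212
[[ 0.575 -0.072  0.229]
 [ 0.575 -0.066  0.229]
 [ 0.575 -0.07   0.229]
 [ 0.575 -0.068  0.228]
 [ 0.576 -0.067  0.235]
 [ 0.576 -0.071  0.234]
 [ 0.576 -0.069  0.233]
 [ 0.577 -0.072  0.229]
 [ 0.578 -0.067  0.231]
 [ 0.578 -0.072  0.23 ]
 [ 0.578 -0.074  0.23 ]
 [ 0.578 -0.068  0.23 ]
 [ 0.579 -0.07   0.23 ]
 [ 0.579 -0.064  0.229]
 [ 0.58  -0.071  0.233]
 [ 0.58  -0.067  0.23 ]
 [ 0.58  -0.072  0.23 ]
 [ 0.58  -0.068  0.229]
 [ 0.581 -0.073  0.226]
 [ 0.581 -0.064  0.226]
 [ 0.582 -0.067  0.231]
 [ 0.582 -0.07   0.23 ]
 [ 0.582 -0.068  0.23 ]
 [ 0.583 -0.072  0.228]
 [ 0.584 -0.073  0.221]
 [ 0.585 -0.07   0.226]
 [ 0.585 -0.068  0.225]
 [ 0.585 -0.073  0.224]
 [ 0.586 -0.065  0.223]
 [ 0.586 -0.071  0.221]
 [ 0.588 -0.069  0.222]
 [ 0.588 -0.067  0.222]
 [ 0.588 -0.065  0.22 ]
 [ 0.588 -0.072  0.219]
 [ 0.588 -0.07   0.218]
 [ 0.589 -0.069  0.223]
 [ 0.59  -0.071  0.222]
 [ 0.59  -0.066  0.219]
 [ 0.59  -0.064  0.218]
 [ 0.591 -0.072  0.216]
 [ 0.592 -0.067  0.222]
 [ 0.592 -0.069  0.221]
 [ 0.592 -0.07   0.22 ]
 [ 0.592 -0.072  0.218]
 [ 0.593 -0.064  0.217]
 [ 0.594 -0.
[... 3612 characters left out ...]
 [ 0.637 -0.071  0.226]
 [ 0.637 -0.072  0.209]
 [ 0.638 -0.071  0.214]
 [ 0.639 -0.071  0.228]
 [ 0.639 -0.072  0.219]
 [ 0.641 -0.071  0.203]
 [ 0.642 -0.071  0.214]
 [ 0.642 -0.071  0.229]
 [ 0.643 -0.071  0.201]
 [ 0.644 -0.071  0.213]
 [ 0.646 -0.071  0.2  ]
 [ 0.646 -0.07   0.223]
 [ 0.646 -0.071  0.214]
 [ 0.648 -0.07   0.223]
 [ 0.648 -0.07   0.199]
 [ 0.649 -0.07   0.21 ]]
cap 185 [ 0.61092225 -0.0839656   0.37562871] [ 0.40110955 -0.22819276  0.24089082] [ 0.65573184 -0.04939289  1.19807125]
stud [ 0.654  -0.0195  0.011 ]
stud [ 0.6635 -0.0993  0.011 ]
stud [ 0.565  -0.1119  0.011 ]
stud [ 0.554  -0.0321  0.011 ]
bar ends [ 0.6337 -0.0627  0.222 ]
bar ends [ 0.5793 -0.0677  0.222 ]
```

```bash
python3 -m creep '[{"angular":[0,0,-6],"xyz":[4,5,0],"jaw":100},{"angular":[0,0,-6],"xyz":[4,5,0],"jaw":100},{"angular":[0,0,0],"xyz":[4,5,0],"jaw":100},{"angular":[0,0,0],"xyz":[4,5,0],"jaw":100},{"angular":[0,0,0],"xyz":[4,5,0],"jaw":100},{"angular":[0,0,0],"xyz":[4,5,0],"jaw":100},{"angular":[0,0,0],"xyz":[0,0,0],"jaw":100}]' 30
```

```text
time: 0.98
position: [0.4081, -0.2486, 0.2543]
ee_rot: [[-0.0, 0.087, -0.996], [0.005, -0.996, -0.087], [-1.0, -0.005, -0.0]]
contact_force: [-0.6, 0.0, -0.2]
width: 0.0881
```

```bash
python3 -m creep '[{"angular":[-0.9,8.4,-0.5],"xyz":[2,1.2,-2],"jaw":100},{"angular":[-0.8,8.4,0],"xyz":[2,1.2,-3],"jaw":100},{"angular":[-0.8,8.4,0],"xyz":[0,0,-3],"jaw":100},{"angular":[0,0,0],"xyz":[0,0,0],"jaw":100}]'
python3 - <<'E'
from h import *
s=arm.get_state();print(np.round(s['q'],1))
f=arm.grab_frame('top');cv2.imwrite('pics/t1.png',cv2.resize(cv2.cvtColor(f['color'],6-2)[100:300,200:460],None,fx=3,fy=3))
E
```

```text
time: 1.48
position: [0.4474, -0.2276, 0.172]
ee_rot: [[-0.437, 0.078, -0.896], [-0.042, -0.997, -0.066], [-0.898, 0.008, 0.439]]
contact_force: [0.1, -0.1, -0.3]
width: 0.0882
[-31.6  22.2  91.4 -15.3  87.8  57.6]
```

View pics/t1.png

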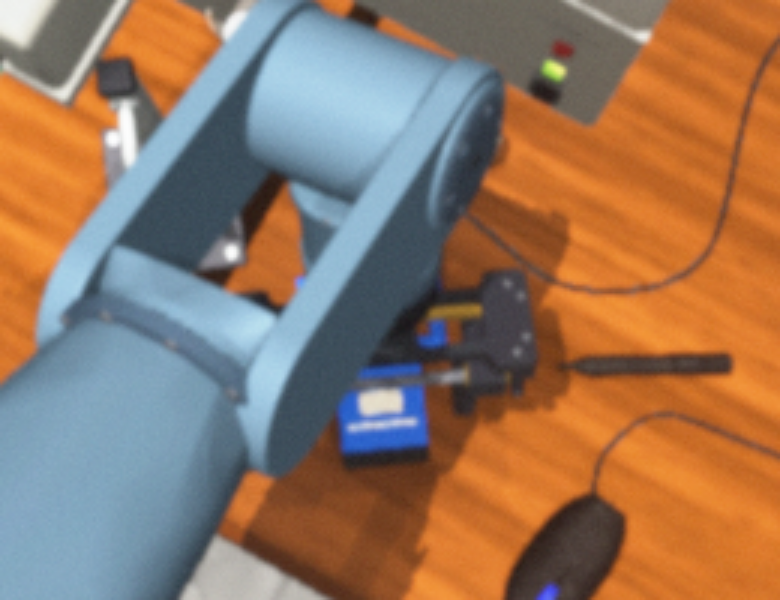

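Tool tilted back and straddling the caddy at (385,400); the marker and bottle are clear. Descending now.

```bash
python3 -m creep '[{"angular":[0,0,-1],"xyz":[0,0.3,-4],"jaw":100},{"angular":[0,0,0],"xyz":[0,0,-4],"jaw":100},{"angular":[0,0,0],"xyz":[0,0,-3],"jaw":100},{"angular":[0,0,0],"xyz":[0,0,-1.5],"jaw":100},{"angular":[0,0,0],"xyz":[0,0,0],"jaw":100}]'
python3 - <<'E'
from h import *
s=arm.get_state();print(np.round(s['q'],1),s['contact_force'])
snap('wrist','w1.png');f=arm.grab_frame('side');cv2.imwrite('pics/s1.png',cv2.resize(cv2.cvtColor(f['color'],6-2)[120:320,200:430],None,fx=3,fy=3))
E
```

```text
time: 2.15
position: [0.4517, -0.234, 0.0609]
ee_rot: [[-0.406, 0.05, -0.913], [-0.043, -0.998, -0.036], [-0.913, 0.024, 0.407]]
contact_force: [0.7, -0.1, 0.5]
width: 0.0884
[-32.3  30.9  93.6 -15.2  75.4  61.5] [ 0.73333744 -0.11265603  0.4612644 ]
```

View pics/s1.png

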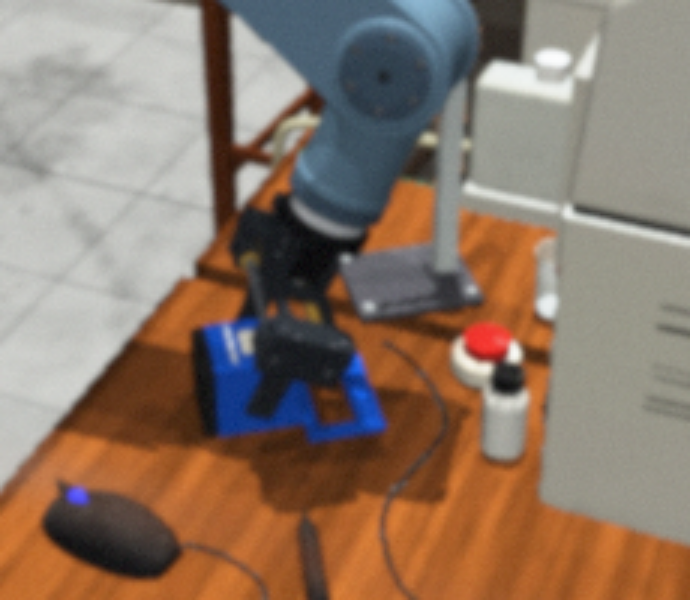

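View pics/w1.png

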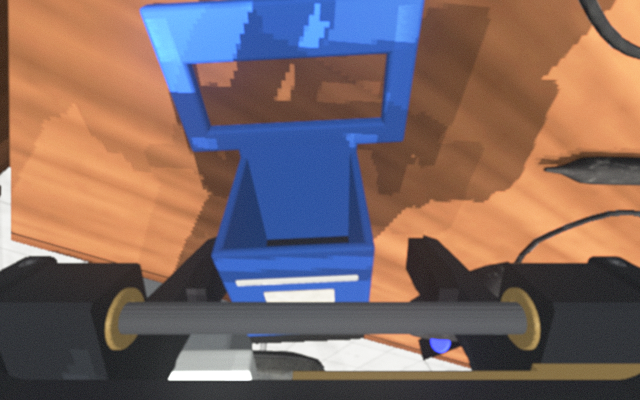

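Side view: fingers (300,370) straddle the box. The wrist view shows the caddy between them, sitting about 5 mm off the jaw centre. I'm correcting the drift and the height.

```bash
python3 -m creep '[{"angular":[1.4,0,2.6],"xyz":[-0.4,0.9,-0.8],"jaw":100},{"angular":[0,0,0],"xyz":[0,0,-0.9],"jaw":100},{"angular":[0,0,0],"xyz":[0,0,0],"jaw":100}]'
```

```text
time: 2.62
position: [0.4511, -0.2271, 0.0482]
ee_rot: [[-0.396, 0.096, -0.913], [-0.044, -0.995, -0.085], [-0.917, 0.006, 0.399]]
contact_force: [-0.5, -0.7, 0.5]
width: 0.0881
```

Good. Close with 30 N, then lift.

```bash
python3 -m creep '[{"angular":[0,0,0],"xyz":[-0.3,0.2,-0.3],"jaw":100},{"angular":[0,0,0],"xyz":[0,0,0],"jaw":40},{"angular":[0,0,0],"xyz":[0,0,0],"jaw":40},{"angular":[0,0,0],"xyz":[0,0,0],"jaw":40},{"angular":[0,0,0],"xyz":[0,0,0],"jaw":40},{"angular":[0,0,0],"xyz":[0,0,0],"jaw":40}]' 30
python3 -m creep '[{"angular":[0,0,0],"xyz":[0,0,2],"jaw":40},{"angular":[0,0,0],"xyz":[0,0,3],"jaw":40},{"angular":[0,0,0],"xyz":[0,0,3],"jaw":40},{"angular":[0,0,0],"xyz":[0,0,2],"jaw":40},{"angular":[0,0,0],"xyz":[0,0,0],"jaw":40}]'
```

```text
time: 3.38
position: [0.4486, -0.2255, 0.0458]
ee_rot: [[-0.395, 0.095, -0.914], [-0.044, -0.995, -0.084], [-0.917, 0.007, 0.398]]
contact_force: [0.8, 0.1, 0.5]
width: 0.0618
time: 4.0
position: [0.4484, -0.2251, 0.1519]
ee_rot: [[-0.394, 0.095, -0.914], [-0.044, -0.995, -0.084], [-0.918, 0.007, 0.396]]
contact_force: [-0.9, 0.0, -2.9]
width: 0.062
```

```bash
python3 -m creep '[{"angular":[0.9,-9.9,0],"xyz":[0.6,0,0],"jaw":40},{"angular":[0.9,-9.9,0],"xyz":[0.6,0,0],"jaw":40},{"angular":[0.9,-9.9,0],"xyz":[0.6,0,0],"jaw":40},{"angular":[0.9,-9.9,0],"xyz":[0.6,0,0],"jaw":40},{"angular":[0.9,-9.9,0],"xyz":[0.6,0,0],"jaw":40},{"angular":[0.9,-9.9,0],"xyz":[0.6,0,0],"jaw":40},{"angular":[0,0,0],"xyz":[0,0,0],"jaw":40}]'
python3 -m creep '[{"angular":[0.9,-9.9,0],"xyz":[0.6,0,0],"jaw":40},{"angular":[0.9,-9.9,0],"xyz":[0.6,0,0],"jaw":40},{"angular":[0,0,0],"xyz":[0,0,0],"jaw":40}]'
python3 - <<'E'
from h import *
s=arm.get_state();print(np.round(s['q'],1),s['contact_force'])
f=arm.grab_frame('side');cv2.imwrite('pics/s2.png',cv2.resize(cv2.cvtColor(f['color'],6-2)[100:300,200:430],None,fx=3,fy=3))
E
```

```text
time: 4.88
position: [0.4811, -0.2207, 0.1467]
ee_rot: [[0.587, 0.088, -0.804], [0.05, -0.996, -0.073], [-0.808, 0.002, -0.59]]
contact_force: [-0.3, -0.2, -4.7]
width: 0.0618
time: 5.25
position: [0.4922, -0.2173, 0.1449]
ee_rot: [[0.795, 0.101, -0.598], [0.086, -0.995, -0.054], [-0.601, -0.009, -0.799]]
contact_force: [-0.8, -0.3, -3.7]
width: 0.0618
[-62.4   5.1 130.9  74.4  50.6 -32.5] [-0.755335   -0.2942361  -3.70983807]
```

View pics/s2.png

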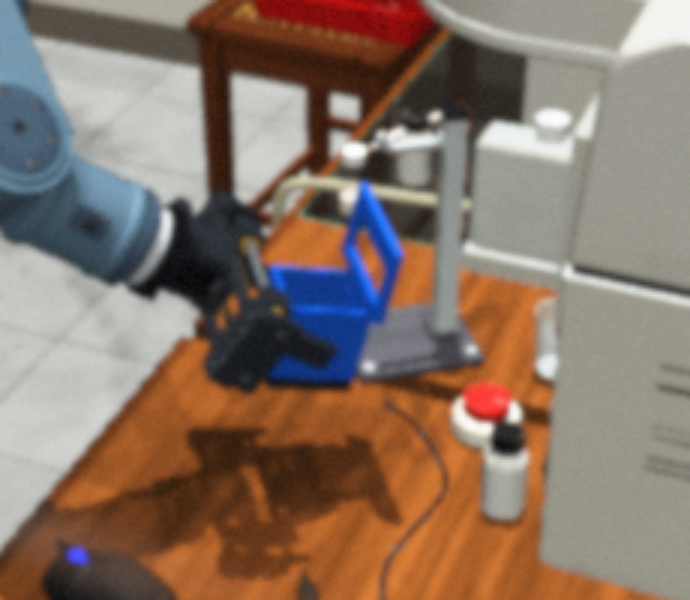

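The caddy is held almost upright at (320,320), still tilted back about 14°, and there is free bench below. Rotating the rest.

```bash
python3 -m creep '[{"angular":[0.7,-7.9,0],"xyz":[1.2,-0.2,-1],"jaw":40},{"angular":[0.7,-7.2,0],"xyz":[1.2,-0.2,-1],"jaw":40},{"angular":[0,0,0],"xyz":[0.5,0,-2],"jaw":40},{"angular":[0,0,0],"xyz":[0,0,0],"jaw":40}]'
cat >> h.py <<'E'
def caddy(P,f,ybox=None):
    hsv=cv2.cvtColor(f['color'],cv2.COLOR_RGB2HSV)
    m=cv2.inRange(hsv,(98,120,40),(118,255,255))>0
    return m&(f['depth']>0)
E
python3 - <<'E'
from h import *
s=arm.get_state();print(np.round(s['q'],1),s['contact_force'])
f=arm.grab_frame('side');cv2.imwrite('pics/s3.png',cv2.resize(cv2.cvtColor(f['color'],6-2)[100:300,200:430],None,fx=3,fy=3))
P=cloud(f);m=caddy(P,f)&(P[...,0]>.4)&(P[...,0]<.62)&(P[...,1]>-.3)&(P[...,1]<-.12)
X=P[m];print(len(X),X.min(0),X.max(0))
h=X[(X[:,0]>.53)]
for a in np.arange(X[:,2].min(),X[:,2].max(),.015):
    q=X[(X[:,2]>=a)&(X[:,2]<a+.015)];print(a.round(3),len(q),q[:,0].min().round(3),q[:,0].max().round(3),q[:,1].min().round(3),q[:,1].max().round(3))
E
```

```text
time: 5.8
position: [0.5264, -0.2205, 0.1068]
ee_rot: [[0.919, 0.122, -0.375], [0.116, -0.992, -0.039], [-0.377, -0.008, -0.926]]
contact_force: [0.0, 1.0, -2.9]
width: 0.0618
[-63.6  24.3 128.2  96.2  61.6 -59.7] [ 0.02602643  1.00762122 -2.86596588]
1218 [ 0.49436967 -0.29133232  0.06639186] [ 0.57518965 -0.16537484  0.21056579]
0.066 112 0.504 0.572 -0.26 -0.245
0.081 78 0.506 0.574 -0.27 -0.19
0.096 173 0.509 0.574 -0.274 -0.188
0.111 255 0.494 0.574 -0.26 -0.182
0.126 288 0.494 0.573 -0.263 -0.186
0.141 99 0.496 0.575 -0.291 -0.174
0.156 35 0.495 0.575 -0.286 -0.172
0.171 27 0.559 0.574 -0.277 -0.173
0.186 52 0.556 0.573 -0.278 -0.17
0.201 99 0.556 0.573 -0.276 -0.165
```

View pics/s3.png

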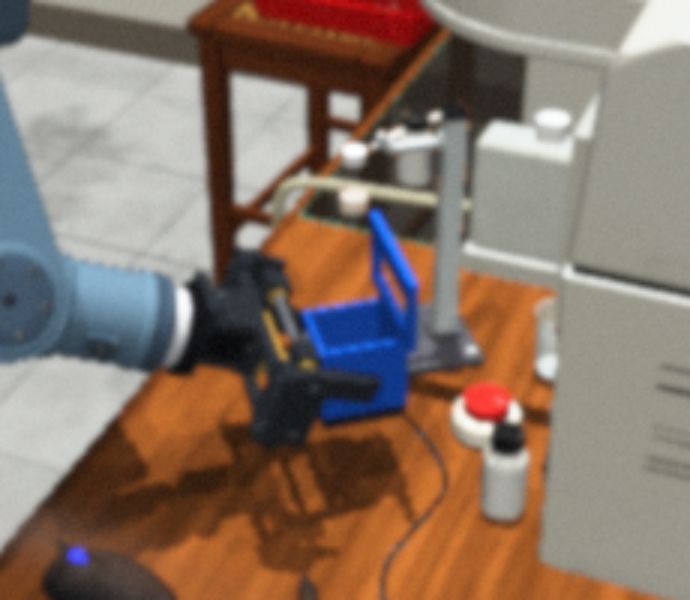

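Upright within about 1°, with the bottom at about z=0.06. The cable ends just behind it (about (400,400)), so I'll set it down slightly nearer the robot.

```bash
python3 -m creep '[{"angular":[-0.8,1,0],"xyz":[-0.8,0,-2],"jaw":40},{"angular":[0,0,0],"xyz":[-0.7,0,-2],"jaw":40},{"angular":[0,0,0],"xyz":[0,0,-1],"jaw":40},{"angular":[0,0,0],"xyz":[0,0,0],"jaw":40}]'
```

```text
time: 6.35
position: [0.5144, -0.222, 0.0619]
ee_rot: [[0.911, 0.132, -0.39], [0.117, -0.991, -0.062], [-0.395, 0.01, -0.919]]
contact_force: [0.3, -0.0, -3.2]
width: 0.0614
```

```bash
python3 -m creep '[{"angular":[0,0,0],"xyz":[0,0,-0.8],"jaw":40},{"angular":[0,0,0],"xyz":[0,0,-0.3],"jaw":40},{"angular":[0,0,0],"xyz":[0,0,0],"jaw":40}]'
python3 -m creep '[{"angular":[0,0,0],"xyz":[0,0,-0.2],"jaw":40},{"angular":[0,0,0],"xyz":[0,0,0],"jaw":40}]'
```

```text
time: 6.72
position: [0.5153, -0.2225, 0.0519]
ee_rot: [[0.911, 0.134, -0.389], [0.118, -0.991, -0.064], [-0.394, 0.013, -0.919]]
contact_force: [0.1, -0.7, -3.8]
width: 0.0615
time: 6.98
position: [0.5154, -0.2225, 0.0499]
ee_rot: [[0.911, 0.134, -0.389], [0.118, -0.991, -0.064], [-0.394, 0.013, -0.919]]
contact_force: [1.1, 0.1, -3.5]
width: 0.0621
```

```bash
python3 -m creep '[{"angular":[0,0,0],"xyz":[0,0,-0.2],"jaw":40},{"angular":[0,0,0],"xyz":[0,0,0],"jaw":40}]'
python3 -m creep '[{"angular":[0,0,0],"xyz":[0,0,-0.1],"jaw":40},{"angular":[0,0,0],"xyz":[0,0,0],"jaw":40}]'
```

```text
time: 7.22
position: [0.5153, -0.2225, 0.0478]
ee_rot: [[0.912, 0.134, -0.389], [0.118, -0.991, -0.064], [-0.394, 0.013, -0.919]]
contact_force: [-0.2, 1.2, -3.4]
width: 0.0618
time: 7.48
position: [0.5156, -0.2226, 0.0475]
ee_rot: [[0.912, 0.134, -0.387], [0.118, -0.991, -0.064], [-0.392, 0.013, -0.92]]
contact_force: [-1.7, -0.4, -1.4]
width: 0.0618
```

Contact is made (−3.4 to −1.4 N). Opening the jaws and watching.

```bash
python3 -m creep '[{"angular":[0,0,0],"xyz":[0,0,0],"jaw":78},{"angular":[0,0,0],"xyz":[0,0,0],"jaw":100},{"angular":[0,0,0],"xyz":[0,0,0],"jaw":100},{"angular":[0,0,0],"xyz":[0,0,0],"jaw":100},{"angular":[0,0,0],"xyz":[0,0,0],"jaw":100},{"angular":[0,0,0],"xyz":[0,0,0],"jaw":100}]'
python3 - <<'E'
from h import *
f=arm.grab_frame('side');cv2.imwrite('pics/s4.png',cv2.resize(cv2.cvtColor(f['color'],6-2)[100:300,200:430],None,fx=3,fy=3))
P=cloud(f);m=caddy(P,f)&(P[...,0]>.4)&(P[...,0]<.62)&(P[...,1]>-.3)&(P[...,1]<-.12)
X=P[m];print(len(X),X.min(0),X.max(0))
for n in ['top']:
    g=snap('top','t4.png');P=cloud(g);m=caddy(P,g)&(P[...,0]>.4)&(P[...,0]<.62)&(P[...,1]>-.3)&(P[...,1]<-.12)
    X=P[m];h=X[X[:,2]>.12];print(np.median(h[:,2]),cv2.minAreaRect(h[h[:,2]>.14][:,:2].astype(np.float32)*1000))
E
```

```text
time: 8.22
position: [0.5161, -0.2233, 0.0484]
ee_rot: [[0.913, 0.133, -0.385], [0.117, -0.991, -0.065], [-0.39, 0.014, -0.921]]
contact_force: [-0.5, 0.2, -0.8]
width: 0.0878
1159 [ 0.48447291 -0.29607758  0.00559843] [ 0.58376332 -0.12323171  0.14999864]
0.1492622942283112 ((556.09814453125, -217.45968627929688), (7.742311954498291, 104.99195098876953), 7.118564128875732)
```

View pics/s4.png

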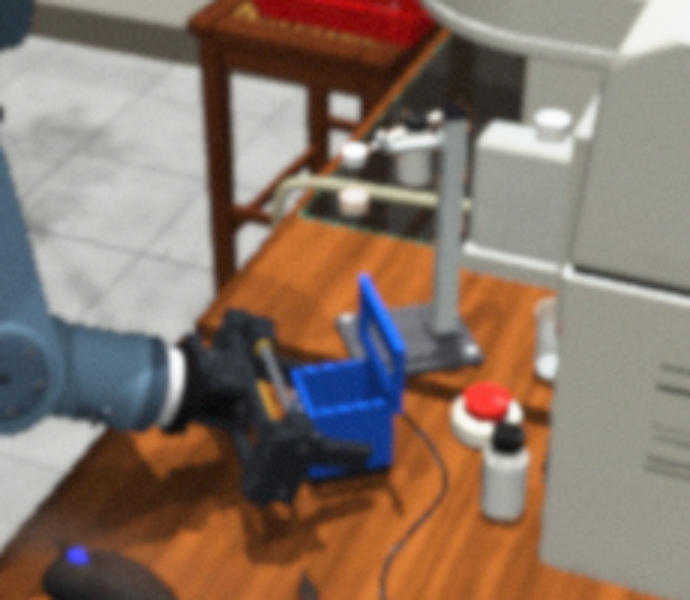

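View pics/t4.png

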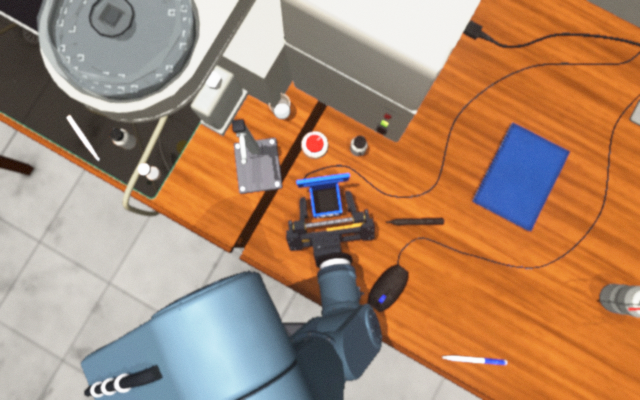

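It stands by itself at (350,420), with the strap top at z=0.150. I'll back off to make the release unambiguous, let it rest, and re-measure.

```bash
python3 -m creep '[{"angular":[0,0,0],"xyz":[-1.4,-0.2,0.6],"jaw":100},{"angular":[0,0,0],"xyz":[-1.4,-0.2,0.6],"jaw":100},{"angular":[0,0,0],"xyz":[0,0,0],"jaw":100},{"angular":[0,0,0],"xyz":[0,0,0],"jaw":100},{"angular":[0,0,0],"xyz":[0,0,0],"jaw":100},{"angular":[0,0,0],"xyz":[0,0,0],"jaw":100}]'
python3 - <<'E'
from h import *
g=snap('top','t5.png');P=cloud(g);m=caddy(P,g)&(P[...,0]>.4)&(P[...,0]<.62)&(P[...,1]>-.3)&(P[...,1]<-.12)
X=P[m];h=X[X[:,2]>.14];print(np.median(h[:,2]),cv2.minAreaRect(h[:,:2].astype(np.float32)*1000))
b=X[(X[:,2]>.07)&(X[:,2]<.09)];print(len(b),cv2.minAreaRect(b[:,:2].astype(np.float32)*1000))
cv2.imwrite('pics/t5z.png',cv2.resize(cv2.cvtColor(g['color'],4)[150:260,260:400],None,fx=5,fy=5))
E
```

```text
time: 9.07
position: [0.4883, -0.227, 0.0604]
ee_rot: [[0.913, 0.134, -0.385], [0.118, -0.991, -0.065], [-0.39, 0.014, -0.921]]
contact_force: [0.1, 1.1, -0.8]
width: 0.0881
0.14952209257622923 ((556.4703979492188, -217.40127563476562), (7.715078353881836, 105.40504455566406), 7.451944828033447)
192 ((521.7000732421875, -222.57376098632812), (64.9789047241211, 61.92414855957031), 7.482882022857666)
```

View pics/t5z.png

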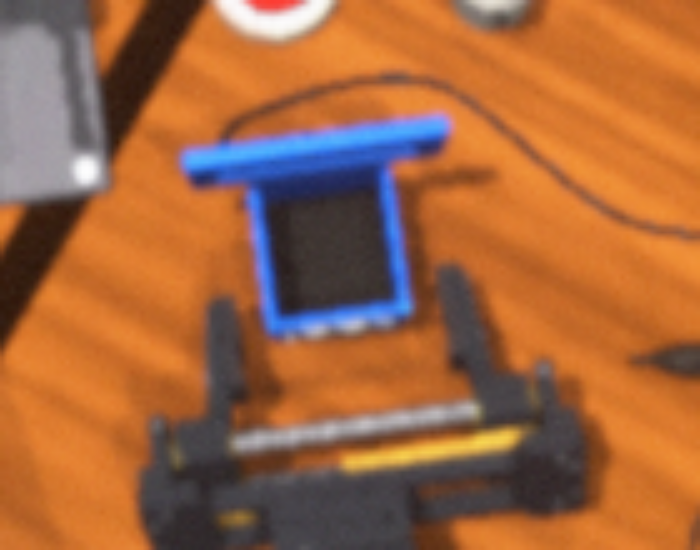

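Strap centre (0.5565, −0.2174, z 0.15), yaw 7.4°, box 62 mm wide: standing freely. Now I regrasp.

```bash
python3 -m creep '[{"angular":[0,0,0],"xyz":[1.4,0.2,-0.5],"jaw":100},{"angular":[0,0,0],"xyz":[1.3,0.2,-0.5],"jaw":100},{"angular":[0,0,0],"xyz":[0,0.0,0],"jaw":100},{"angular":[0,0,0],"xyz":[0,0,0],"jaw":40},{"angular":[0,0,0],"xyz":[0,0,0],"jaw":40},{"angular":[0,0,0],"xyz":[0,0,0],"jaw":40},{"angular":[0,0,0],"xyz":[0,0,0],"jaw":40},{"angular":[0,0,0],"xyz":[0,0,0],"jaw":40}]' 30
python3 -m creep '[{"angular":[0,0,0],"xyz":[0,0,1],"jaw":40},{"angular":[0,0,0],"xyz":[-1,0,2],"jaw":40},{"angular":[0,0,0],"xyz":[-1.5,0,3],"jaw":40},{"angular":[0,0,0],"xyz":[-1.5,0,3],"jaw":40},{"angular":[0,0,0],"xyz":[-1,0,2],"jaw":40},{"angular":[0,0,0],"xyz":[0,0,0],"jaw":40}]'
python3 - <<'E'
from h import *
print(arm.get_state()['q'].round(1) if hasattr(arm.get_state()['q'],'round') else arm.get_state()['q'])
f=snap('wrist','w2.png');print(f['T_tool_cam'].round(3))
g=arm.grab_frame('top');P=cloud(g);m=caddy(P,g)&(P[...,0]>.4)&(P[...,0]<.62)&(P[...,1]>-.3)&(P[...,1]<-.12)
X=P[m];h=X[X[:,2]>.23];print(np.median(h[:,2]),cv2.minAreaRect(h[:,:2].astype(np.float32)*1000))
E
```

```text
time: 10.12
position: [0.5154, -0.2228, 0.0501]
ee_rot: [[0.913, 0.134, -0.385], [0.118, -0.991, -0.065], [-0.391, 0.013, -0.92]]
contact_force: [2.0, -0.5, -0.8]
width: 0.0618
time: 10.88
position: [0.4624, -0.2211, 0.162]
ee_rot: [[0.91, 0.134, -0.393], [0.118, -0.991, -0.065], [-0.398, 0.012, -0.917]]
contact_force: [0.9, -0.7, -3.9]
width: 0.0616
[-73.9   9.1 135.2  82.5  66.2 -51.7]
[[ 0.    -0.3    0.954 -0.127]
 [ 1.     0.001  0.    -0.   ]
 [-0.001  0.954  0.3   -0.078]
 [ 0.     0.     0.     1.   ]]
0.2603026161334529 ((503.9362487792969, -215.6776580810547), (7.391722679138184, 106.70575714111328), 7.426992893218994)
```

Strap mid is at (0.504, −0.2157, 0.249). Sliding sideways in front of the hook tip.

```bash
python3 -m creep '[{"angular":[0,0,0],"xyz":[0,2.5,0],"jaw":40},{"angular":[0,0,0],"xyz":[0,3.5,0],"jaw":40},{"angular":[0,0,0],"xyz":[0,3.5,0],"jaw":40},{"angular":[0,0,0],"xyz":[0,3,0],"jaw":40},{"angular":[0,0,0],"xyz":[0,1.3,0],"jaw":40},{"angular":[0,0,0],"xyz":[0,0,0],"jaw":40}]'
cat >> h.py <<'E'
def strap(fn=None,c=(190,340,100,250)):
    g=arm.grab_frame('top');P=cloud(g);m=caddy(P,g)&(P[...,0]>.4)&(P[...,0]<.66)&(P[...,1]>-.3)&(P[...,1]<.05)
    X=P[m];zt=np.percentile(X[:,2],97);h=X[X[:,2]>zt-.014];print('top',zt.round(4),cv2.minAreaRect(h[:,:2].astype(np.float32)*1000))
    if fn: cv2.imwrite('pics/'+fn,cv2.resize(cv2.cvtColor(g['color'],4)[c[2]:c[3],c[0]:c[1]],None,fx=4,fy=4))
E
python3 - <<'E'
from h import *
s=arm.get_state();print(np.round(s['q'],1))
strap('t6.png')
f=arm.grab_frame('side');cv2.imwrite('pics/s6.png',cv2.resize(cv2.cvtColor(f['color'],4)[100:260,230:430],None,fx=4,fy=3.7))
E
```

```text
time: 11.72
position: [0.4681, -0.0812, 0.1548]
ee_rot: [[0.906, 0.139, -0.401], [0.126, -0.99, -0.058], [-0.405, 0.001, -0.914]]
contact_force: [0.4, -0.7, -2.4]
width: 0.0615
[-60.2  -0.6 147.7  94.4  58.4 -53.8]
top 0.2562 ((510.9844970703125, -77.56156921386719), (9.00189208984375, 108.61006164550781), 8.19483757019043)
```

View pics/t6.png

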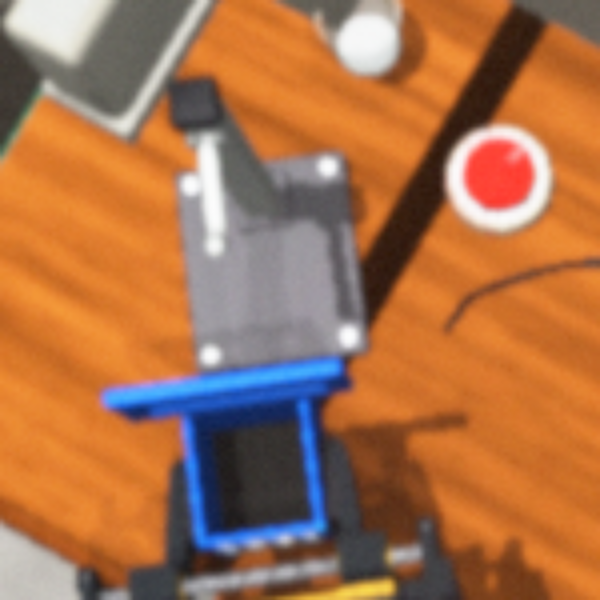

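View pics/s6.png

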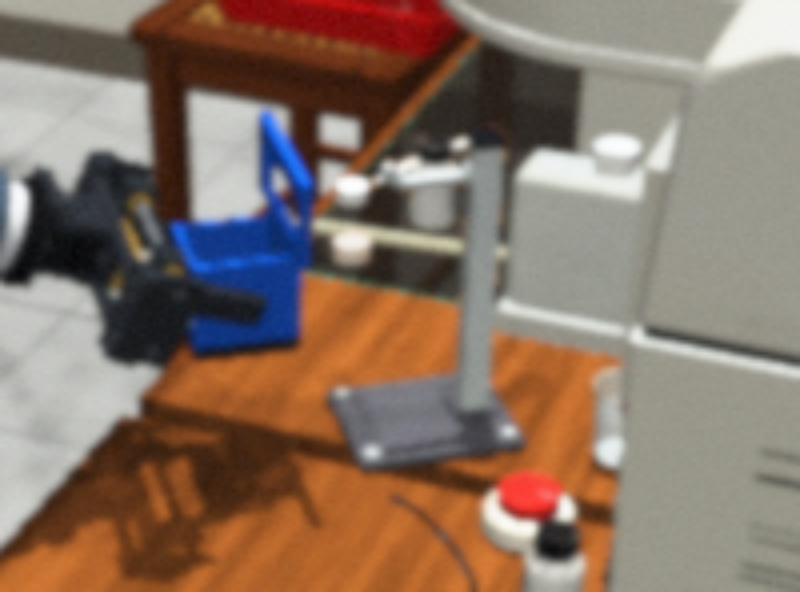

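The strap (z-mid 0.245) is just in front of the hook line. Joint 3 touched its range end here, and moving forward relieves that. Advance and raise a little, then check before passing the tip.

```bash
python3 -m creep '[{"angular":[0,0,0],"xyz":[1,0.1,0.4],"jaw":40},{"angular":[0,0,0],"xyz":[1.5,0.2,0],"jaw":40},{"angular":[0,0,0],"xyz":[1,0.1,0],"jaw":40},{"angular":[0,0,0],"xyz":[0,0,0],"jaw":40}]'
python3 - <<'E'
from h import *
s=arm.get_state();print(np.round(s['q'],1))
strap('t7.png')
f=arm.grab_frame('side');cv2.imwrite('pics/s7.png',cv2.resize(cv2.cvtColor(f['color'],4)[110:240,260:400],None,fx=5,fy=4.5))
E
```

```text
time: 12.32
position: [0.5037, -0.0805, 0.1577]
ee_rot: [[0.905, 0.133, -0.403], [0.122, -0.991, -0.053], [-0.406, -0.001, -0.914]]
contact_force: [0.3, -0.0, -3.0]
width: 0.0615
[-52.3   2.8 143.2 100.9  53.6 -53.1]
top 0.2591 ((546.9676513671875, -77.30020141601562), (8.99449634552002, 108.20978546142578), 7.700674057006836)
```

View pics/s7.png

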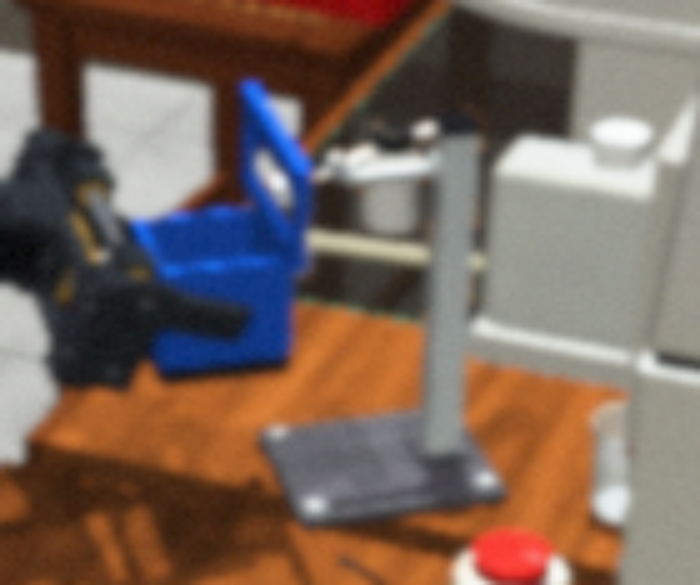

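View pics/t7.png

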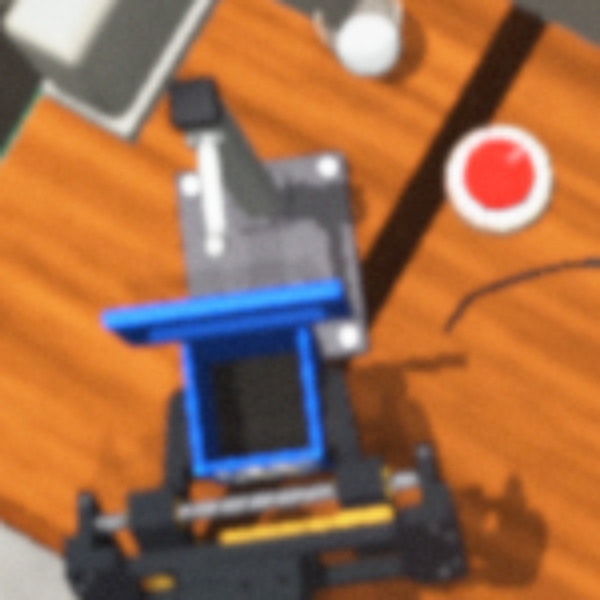

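Strap mid at (0.547, −0.077, 0.248), with the tip at the opening's height. Going on in.

```bash
python3 -m creep '[{"angular":[0,0,0],"xyz":[0.8,0.3,0.1],"jaw":40},{"angular":[0,0,0],"xyz":[1.2,0.3,0],"jaw":40},{"angular":[0,0,0],"xyz":[1,0.2,0],"jaw":40},{"angular":[0,0,0],"xyz":[0,0,0],"jaw":40}]'
python3 - <<'E'
from h import *
strap()
E
```

```text
time: 12.92
position: [0.5341, -0.0724, 0.1585]
ee_rot: [[0.906, 0.131, -0.404], [0.12, -0.991, -0.052], [-0.407, -0.002, -0.913]]
contact_force: [-0.4, -0.1, -3.0]
width: 0.062
top 0.2596 ((576.8927612304688, -69.2747802734375), (9.112099647521973, 108.65010833740234), 7.981611728668213)
```

```bash
python3 -m creep '[{"angular":[0,0,0],"xyz":[1,0.1,0],"jaw":40},{"angular":[0,0,0],"xyz":[1,0.1,0],"jaw":40},{"angular":[0,0,0],"xyz":[0.8,0.1,0],"jaw":40},{"angular":[0,0,0],"xyz":[0,0,0],"jaw":40}]'
python3 - <<'E'
from h import *
strap('t8.png')
f=arm.grab_frame('side');cv2.imwrite('pics/s8.png',cv2.resize(cv2.cvtColor(f['color'],4)[110:240,260:400],None,fx=5,fy=4.5))
E
```

```text
time: 13.48
position: [0.5636, -0.0693, 0.1582]
ee_rot: [[0.905, 0.13, -0.404], [0.119, -0.992, -0.051], [-0.407, -0.002, -0.913]]
contact_force: [0.0, -0.3, -3.8]
width: 0.0615
top 0.259 ((606.6253662109375, -66.32991790771484), (8.700516700744629, 106.09744262695312), 7.337128162384033)
```

View pics/s8.png

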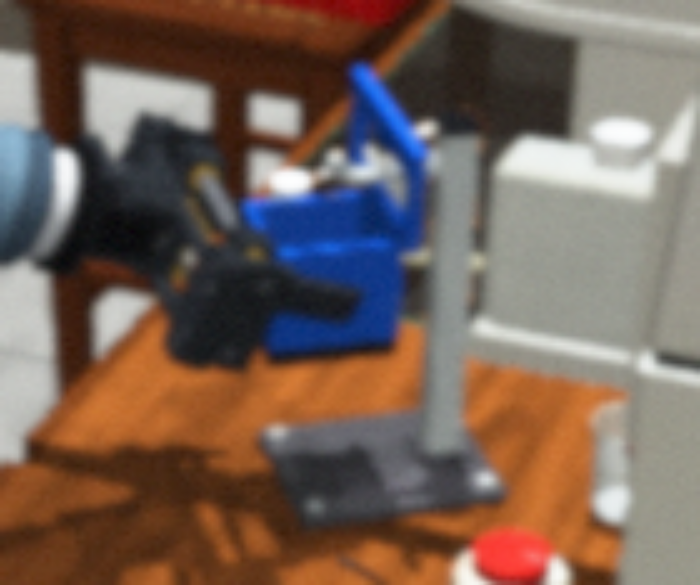

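View pics/t8.png

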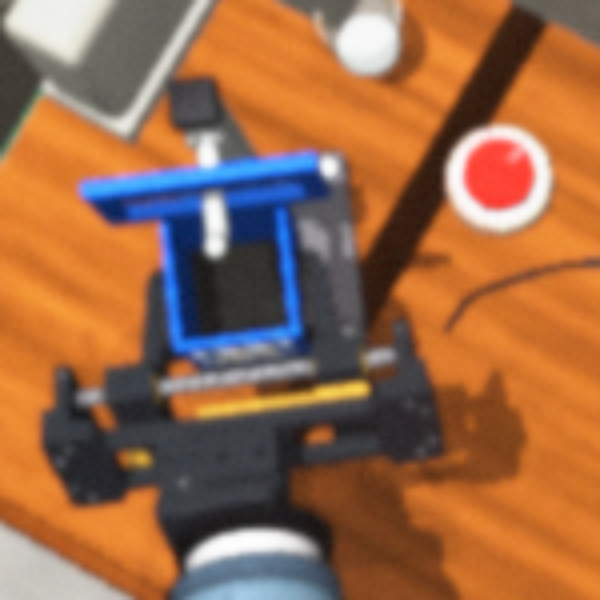

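The bar passes through the opening: tip at (215,245) in the top crop, in front of the strap. I'll pre-tilt to near the free-hanging angle (about 12° by the CoM), shift the strap to about 10 mm tipward so the box clears the post, then lower.

```bash
python3 -m creep '[{"angular":[0.4,-3.5,0],"xyz":[0.2,0,-0.3],"jaw":40},{"angular":[0.4,-3.5,0],"xyz":[0.2,0,-0.3],"jaw":40},{"angular":[0.4,-3.5,0],"xyz":[0.3,0,-0.3],"jaw":40},{"angular":[0,0,0],"xyz":[0,0,0],"jaw":40}]'
python3 - <<'E'
from h import *
strap('t9.png')
f=arm.grab_frame('side');cv2.imwrite('pics/s9.png',cv2.resize(cv2.cvtColor(f['color'],4)[110:240,260:400],None,fx=5,fy=4.5))
E
```

```text
time: 14.08
position: [0.5699, -0.0699, 0.1492]
ee_rot: [[0.966, 0.128, -0.226], [0.124, -0.992, -0.031], [-0.228, 0.002, -0.974]]
contact_force: [0.4, 0.1, -3.6]
width: 0.0615
top 0.2571 ((593.9904174804688, -70.0582275390625), (8.37288761138916, 107.09430694580078), 7.864933490753174)
```

View pics/s9.png

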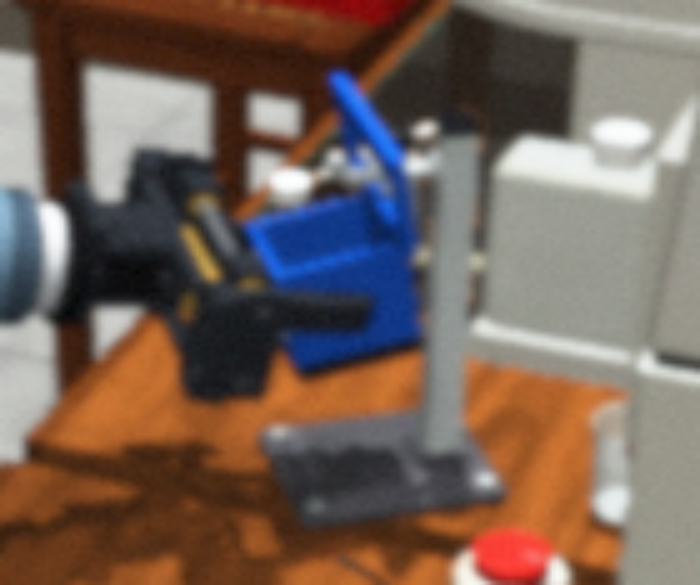

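Tilted about 11°, strap over the bar, box clear of the post. Lowering.

```bash
python3 -m creep '[{"angular":[0,0,0],"xyz":[0,0.1,-0.7],"jaw":40},{"angular":[0,0,0],"xyz":[0,0.1,-0.4],"jaw":40},{"angular":[0,0,0],"xyz":[0,0,0],"jaw":40}]'
python3 -m creep '[{"angular":[0,0,0],"xyz":[0,0,-0.2],"jaw":40},{"angular":[0,0,0],"xyz":[0,0,0],"jaw":40}]'
python3 -m creep '[{"angular":[0,0,0],"xyz":[0,0,-0.15],"jaw":40},{"angular":[0,0,0],"xyz":[0,0,0],"jaw":40}]'
```

```text
time: 14.55
position: [0.5707, -0.0681, 0.1403]
ee_rot: [[0.966, 0.129, -0.224], [0.124, -0.992, -0.036], [-0.227, 0.007, -0.974]]
contact_force: [-0.2, -0.1, -3.5]
width: 0.0619
time: 14.8
position: [0.5709, -0.0681, 0.1384]
ee_rot: [[0.966, 0.129, -0.224], [0.124, -0.992, -0.036], [-0.227, 0.007, -0.974]]
contact_force: [0.8, -0.2, -3.7]
width: 0.0616
time: 15.05
position: [0.5709, -0.0682, 0.1369]
ee_rot: [[0.966, 0.129, -0.224], [0.124, -0.992, -0.036], [-0.227, 0.007, -0.974]]
contact_force: [-0.1, -0.2, -3.1]
width: 0.0619
```

```bash
python3 -m creep '[{"angular":[0,0,0],"xyz":[0,0,-0.15],"jaw":40},{"angular":[0,0,0],"xyz":[0,0,0],"jaw":40}]'
python3 -m creep '[{"angular":[0,0,0],"xyz":[0,0,-0.15],"jaw":40},{"angular":[0,0,0],"xyz":[0,0,0],"jaw":40}]'
python3 - <<'E'
from h import *
strap('t10.png')
f=arm.grab_frame('side');cv2.imwrite('pics/s10.png',cv2.resize(cv2.cvtColor(f['color'],4)[110:240,260:400],None,fx=5,fy=4.5))
E
```

```text
time: 15.3
position: [0.5713, -0.0683, 0.1362]
ee_rot: [[0.967, 0.129, -0.221], [0.124, -0.992, -0.037], [-0.224, 0.008, -0.975]]
contact_force: [-0.2, 0.2, -1.4]
width: 0.0617
time: 15.55
position: [0.5718, -0.0683, 0.136]
ee_rot: [[0.967, 0.13, -0.218], [0.125, -0.992, -0.037], [-0.221, 0.009, -0.975]]
contact_force: [-2.3, -0.0, -1.4]
width: 0.062
top 0.244 ((595.0816650390625, -67.04671478271484), (8.078948020935059, 107.85986328125), 8.060341835021973)
```

View pics/s10.png

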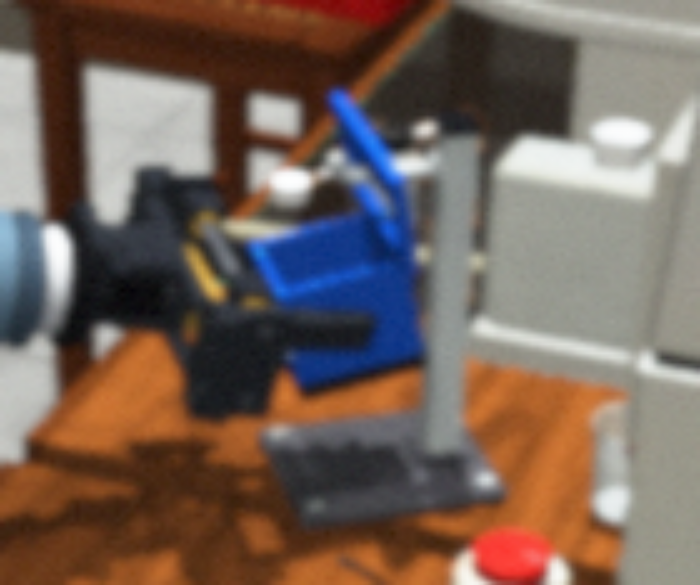

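View pics/t10.png

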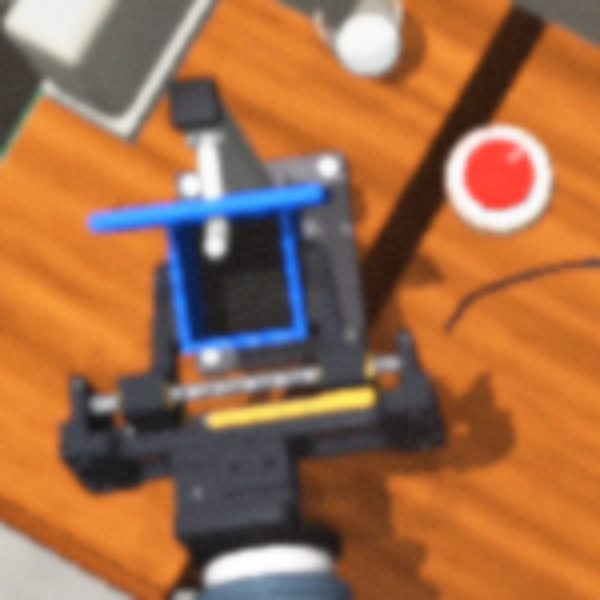

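The strap rests on the bar (force dropped from −3.5 to −1.4 N), centred. Opening the jaws.

```bash
python3 -m creep '[{"angular":[0,0,0],"xyz":[0,0,0],"jaw":74},{"angular":[0,0,0],"xyz":[0,0,0],"jaw":85},{"angular":[0,0,0],"xyz":[0,0,0],"jaw":100},{"angular":[0,0,0],"xyz":[0,0,0],"jaw":100},{"angular":[0,0,0],"xyz":[0,0,0],"jaw":100}]'
python3 - <<'E'
from h import *
strap('t11.png')
f=arm.grab_frame('side');cv2.imwrite('pics/s11.png',cv2.resize(cv2.cvtColor(f['color'],4)[110:240,260:400],None,fx=5,fy=4.5))
E
```

```text
time: 16.27
position: [0.572, -0.0689, 0.1358]
ee_rot: [[0.967, 0.129, -0.219], [0.123, -0.992, -0.037], [-0.221, 0.009, -0.975]]
contact_force: [-0.4, -0.5, 0.4]
width: 0.0883
top 0.2443 ((594.2340087890625, -66.94727325439453), (8.393779754638672, 108.52861785888672), 7.971685409545898)
```

View pics/s11.png

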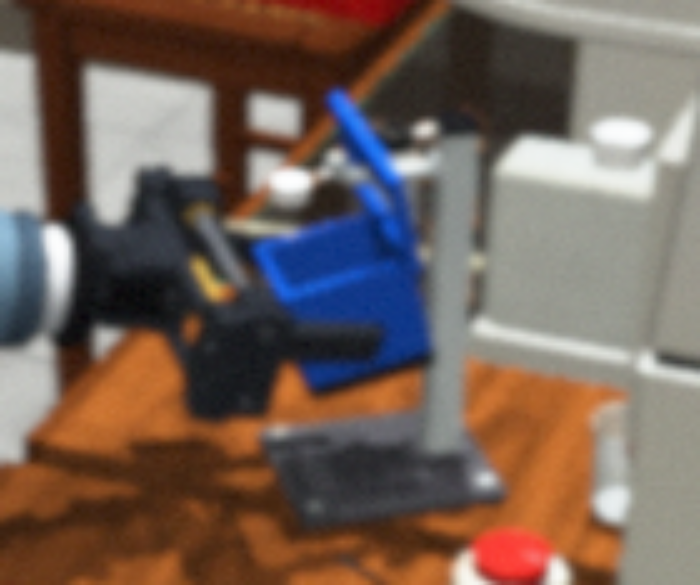

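View pics/t11.png

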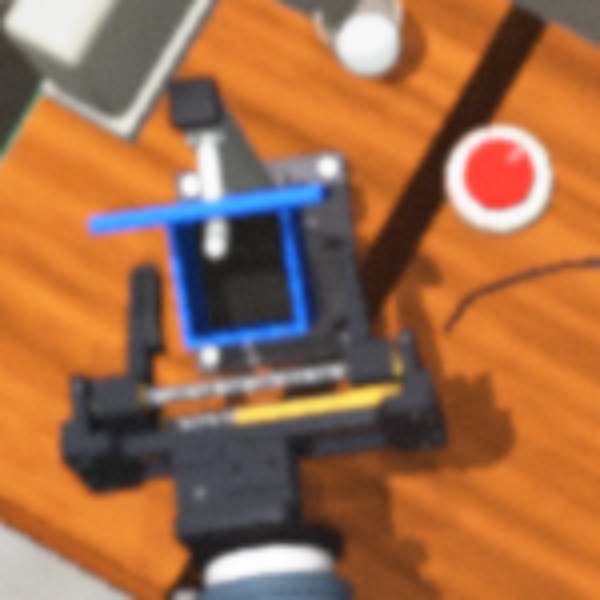

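It hangs: strap at (0.595, −0.067), box leaning back as expected. Backing out slowly, minding joint 3.

```bash
python3 -m creep '[{"angular":[0,0,0],"xyz":[-1,-0.12,0.2],"jaw":100},{"angular":[0,0,0],"xyz":[-1,-0.12,0.2],"jaw":100},{"angular":[0,0,0],"xyz":[-1,-0.12,0.2],"jaw":100},{"angular":[0,0,0],"xyz":[0,0,0],"jaw":100}]'
python3 - <<'E'
from h import *
s=arm.get_state();print(np.round(s['q'],1))
strap('t12.png')
E
```

```text
time: 16.88
position: [0.5394, -0.0725, 0.1421]
ee_rot: [[0.967, 0.128, -0.219], [0.123, -0.992, -0.037], [-0.222, 0.008, -0.975]]
contact_force: [-0.1, 0.0, 0.6]
width: 0.088
[-48.   21.7 138.9 119.4  66.8 -73.2]
top 0.2446 ((594.6388549804688, -66.85303497314453), (9.340837478637695, 108.05448150634766), 7.740760803222656)
```

```bash
python3 -m creep '[{"angular":[0,0,0],"xyz":[-1,-0.12,0.1],"jaw":100},{"angular":[0,0,0],"xyz":[-1,-0.12,0.1],"jaw":100},{"angular":[0,0,0],"xyz":[-0.8,-0.12,0.1],"jaw":100},{"angular":[0,0,0],"xyz":[0,0,0],"jaw":100}]'
python3 - <<'E'
from h import *
s=arm.get_state();print(np.round(s['q'],1))
strap('t13.png')
f=arm.grab_frame('side');cv2.imwrite('pics/s13.png',cv2.resize(cv2.cvtColor(f['color'],4)[110:240,260:400],None,fx=5,fy=4.5))
E
```

```text
time: 17.42
position: [0.51, -0.0765, 0.1455]
ee_rot: [[0.967, 0.128, -0.218], [0.123, -0.992, -0.037], [-0.221, 0.009, -0.975]]
contact_force: [-1.0, -1.2, 0.6]
width: 0.0883
[-54.1  19.7 142.4 113.8  69.2 -73.7]
top 0.2441 ((595.4530029296875, -67.29705810546875), (10.726324081420898, 107.28885650634766), 6.571288585662842)
```

View pics/t13.png

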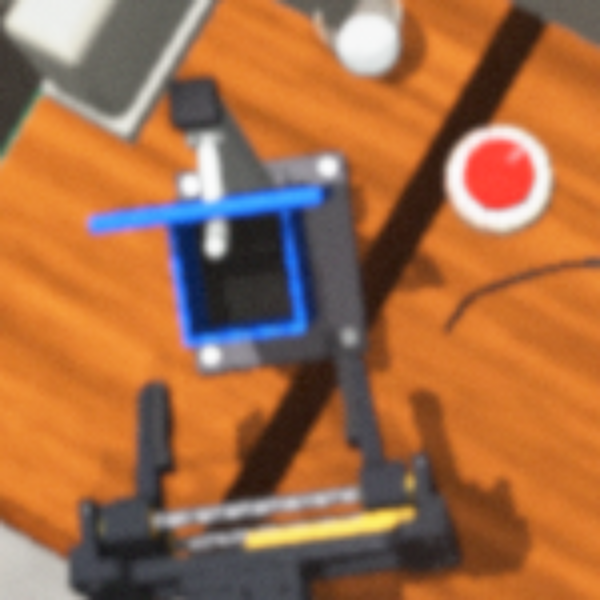

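View pics/s13.png

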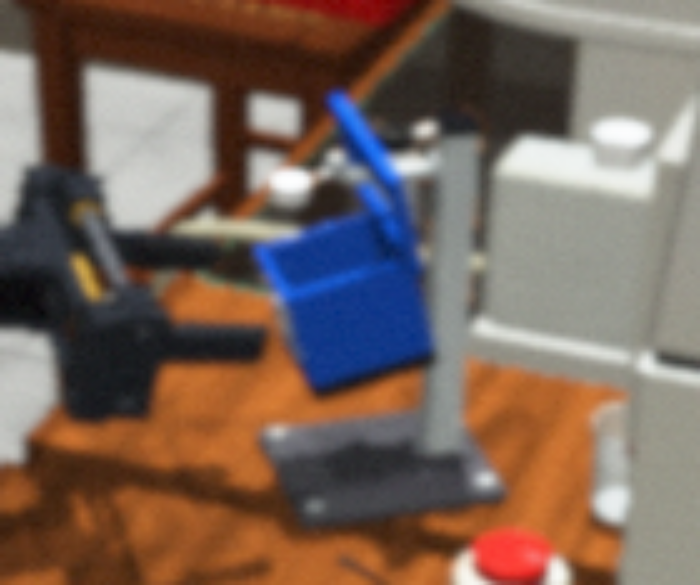

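The gripper is clear ((130,430) and (365,400) in the crop), and the caddy hangs centred. I'll let it settle, then check stillness and the bystanders.

```bash
python3 -m creep '[{"angular":[0,0,0],"xyz":[0,0,0],"jaw":100},{"angular":[0,0,0],"xyz":[0,0,0],"jaw":100},{"angular":[0,0,0],"xyz":[0,0,0],"jaw":100},{"angular":[0,0,0],"xyz":[0,0,0],"jaw":100},{"angular":[0,0,0],"xyz":[0,0,0],"jaw":100},{"angular":[0,0,0],"xyz":[0,0,0],"jaw":100},{"angular":[0,0,0],"xyz":[0,0,0],"jaw":100},{"angular":[0,0,0],"xyz":[0,0,0],"jaw":100}]'
python3 - <<'E'
from h import *
a=arm.grab_frame('top');strap();strap()
b=arm.grab_frame('top')
print('diff',cv2.absdiff(a['color'],b['color'])[100:200,200:300].mean())
o=np.load('top0.npz')
for n,(u,v,r) in dict(timer=(314,145,15),bottle=(359,145,13),marker=(415,221,30)).items():
    print(n,cv2.absdiff(o['color'],b['color'])[v-r:v+r,u-r:u+r].mean().round(2))
    # shift
    s=cv2.phaseCorrelate(*[np.float32(cv2.cvtColor(i['color'],7)[v-r:v+r,u-r:u+r]) for i in (o,b)]);print(np.round(s[0],2))
f=arm.grab_frame('side');P=cloud(f);m=caddy(P,f)&(P[...,0]>.5)&(P[...,0]<.66)&(P[...,1]>-.16)&(P[...,1]<.05)
X=P[m];print(X.min(0).round(3),X.max(0).round(3))
hs=X[X[:,2]>.155];
A=np.polyfit(hs[:,2],hs[:,0]-hs[:,1]*-.13,1);print('tilt deg',np.degrees(np.arctan(A[0])))
E
```

```text
time: 18.52
position: [0.5109, -0.0761, 0.1456]
ee_rot: [[0.967, 0.13, -0.218], [0.125, -0.991, -0.038], [-0.221, 0.01, -0.975]]
contact_force: [-0.0, -0.4, 0.4]
width: 0.088
top 0.2441 ((593.7828979492188, -67.22935485839844), (10.065058708190918, 107.86797332763672), 9.240401268005371)
top 0.2442 ((594.85498046875, -66.85965728759766), (10.45645809173584, 107.87144470214844), 7.189700603485107)
diff 2.1087666666666665
timer 3.5
[-0.06 -0.02]
bottle 4.17
[0.49 0.54]
marker 4.21
[-0.04  0.08]
[ 0.543 -0.127  0.09 ] [ 0.629 -0.019  0.243]
tilt deg 6.965491246357642
```

```bash
python3 -c "
from plant import arm
print(arm.finish_job())"
```

```text
the job is handed in; nothing more can be done
None
```

I stood the caddy upright on its base on the bench and let go. After a pause I regrasped it and hung it by its handle on the hook. I then released it, backed the gripper clear and handed the job in at about 19 s.

- **Standing:** the strap top measured 0.150 m above the bench. The gripper had backed off about 3 cm, and two readings about 1 s apart, before and after backing off, agreed.
- **Hanging:** the strap lies on the bar about 12 mm above the hook point and about 12 mm toward the tip. It is within about 1 mm of centre sideways. Two top-camera readings after a 1 s wait agreed within noise, so it is at rest.
- **Bystanders:** the timer and marker showed no shift in the top view. The bottle showed about 0.5 px (roughly 1 mm), which I take as image noise.

**Disagreement:** my last tilt fit from the depth points gave 7°. The gripper angle at release and the balance point suggest 11 to 13°. The fit was rough, and either value is well inside the 24° (0.42 rad) limit.

**Joint range:** joint 3 briefly reached the end of its range (147.7°) while I slid the caddy in front of the hook. I did not check whether it went past.

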